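# Put the filling nozzle away in its cradle

### The arm

A 7-joint arm with a two-finger parallel gripper is mounted at the origin on the work surface. World frame = base frame: x ahead of the robot, y to its left, z up, the work surface at z = 0. Lengths are in m, angles in degrees, forces in N, time in s.
With the tool pointing down it reaches from about 0.35 to 0.9 m from the base axis. Payload 8.1 kg.
Tool frame: the origin (TCP) lies midway between the tips of the shut fingers; the grasp point (between the pads) lies 19 mm behind it (arm.tcp_to_grasp is the distance from the TCP to the grasp point, in m); z points along the fingers, y is the line along which they close (so a half turn about z gives the same grasp; the last joint's range is limited). The gripper opens to 92 mm and grips with 3 to 60 N. Pads are 19 mm wide; open, the fingers measure 130 mm over their backs; the gripper's body (75 mm by 190 mm) begins 47 mm behind the grasp point.
Start: joints at [70.497, 24.895, 1.432, 90.138, -0.665, 64.973, -4.303], TCP at [0.147, -0.607, 0.227] pointing down, gripper open.
Joint ranges: [-149.89, 149.89], [-25.12, 119.58], [-72.63, 75.52], [4.76, 147.25], [-75.54, 255.54], [6.69, 114.76], [-157.13, 157.13]. Speed limits (degrees/s): [127.2, 127.2, 172.46, 172.46, 180, 180, 180].

### API

Orientations are given as a 3x3 rotation matrix whose columns are the frame's x, y, z axes.
In Python, from workcell import status, vision, arm gives the robot as it stands.
- The arm moves only by the shell command python3 -m jog 'ROWS' [OPENING] [FORCE]. ROWS is JSON, a list of rows, each a list of 4 numbers: the shift along the tool's x, y, z in m, then the turn about the tool's z in rad. A call has 1 to 20 rows; each row is the pose to reach, as a shift and turn from the pose commanded when the call began, along the tool's axes at that moment; what a row does not reach only later rows make up. A row lasts 1/12 s, in which the tool goes at most 41.7 mm and 7.16 degrees, less where a joint would pass 70% of its speed; a pose out of reach is approached as far as the arm can. A call with a gripper value outside its range is refused whole. OPENING is the finger opening in m, from 0 to 0.0918, set as the call begins (- or left out, the last holds). The fingers move at their own pace and stop on an object; FORCE is the grip in N (left out, the last holds). Time passes only in rows, so rows that repeat a pose let the fingers close. It gives the time, the measured TCP pose, the force, the opening and the grip force at its end, in the units of the state.
- status.sense(): the state, without advancing time (a new reading comes with each control period).
- vision.grab_frame(name): name is "scene" or "top" or "wrist"; returns the picture (420x560x3 uint8, blue, green, red); there is no depth.
- vision.calibration(name): a dict with "fx", "fy", "cx", "cy" (pixels), "R" (3x3) and "t" (3): a world point X has camera coordinates R X + t. Camera axes: x right, y down, z forward; pixel columns grow to the right and rows downward; lengths in m; the calibration is good to about 2 mm. The wrist camera is an equidistant fisheye: a pixel r from the principal point sees the ray r / f radians off the axis. A picture is of the moment at which its call begins: read the wrist's pose just before it. calibration takes no time and is no camera call; for the wrist camera it gives the pose at the moment of the call.
- arm.job_done(): hands the job in; it is judged then, once.
The state is a dict: "t": time; "joint_positions": joint angles; "qvel": joint speeds; "joint_torque": joint torques, N m; "tcp_pos": TCP position; "tcp_rot": TCP orientation; "ft_force": force on the tool from outside, world axes, zero at the start; "ft_torque": the same for the moment, N m; "finger_gap": finger opening in m; "grasp_force": force on a finger pad.
Only numpy, scipy, OpenCV 4.12 (cv2) and the standard library are available. Lean on these libraries where they do the work, as an engineer would, in place of code of your own. Each camera call takes 0.05 s, during which the arm holds its last target. There are 200 camera calls.

### The job

On the bottling bench lies a filling nozzle: a steel stem with a heavy square valve head on one end and a round foot on the other. Pick it up at its balance point so that it hangs level, carry it level to the cradle and set it down, without dropping it, with the head in the wide saddle and the stem in the narrow fork; then let go. Leave the plain tube and the bottle where they are.

Things in the scene. Friction and masses are not known exactly. Their poses are not given: they have to be found in the camera images.
- nozzle_balance (a point): Balance point (centre of mass) of the loose steel nozzle, 0.42 to 0.65 kg: on the stem's axis, 46 mm from the head's inner face, 20 mm above the bench. x runs along the stem to the head, z up. Round stem 16 mm thick, 220 long; at +x a square head 50 long, 40 x 40, then a dark union 22 across, 18 long; at -x a disc 40 across, 10 thick. Lies level on head and disc.
- cradle_seat (a point): Where the balance point lies once the nozzle is seated in the fixed cradle: 80 mm above the bench; x runs from fork to saddle, z up. Two white uprights on a plate 285 x 90 x 10 mm, open between. Saddle: 40 long, middle at x = +71, floor 60 above the bench, 60 wide between cheeks 85 high. Fork: 15 long, middle at x = -136, floor 72 high, 36 wide between cheeks 97 high.
- tube_center (a point): Centre of a loose plain steel tube, a bystander: 16 mm in diameter, 222 mm long, with a small 30 mm square flange 12 mm thick on each end and no head; it lies on the bench, centre 15 mm up. Own x runs along it.
- bottle_center (a point): Centre, half-way up, of a loose upright white plastic bottle with a black cap, a bystander, 64 mm across and 150 mm tall, standing on the bench.

How it is judged (in metres and radians):
On the way, in this order (a step that is already met when the one before it is completed fails the run):
1. the nozzle is held within 20 mm of its balance point and lifted clear of the bench, level within 12 degrees (height (world z) of nozzle_balance above 0.095 m and horizontal distance between the grasp point and nozzle_balance below 0.02 m and contact force between the fingers and nozzle above 1 N and angle between nozzle_balance's own x axis and vertical between 1.361 and 1.78 rad), for 0.2 s.
2. the nozzle is lowered into the cradle while still held: its balance point within 10 mm of the seat's height, 20 mm along and 15 mm across (contact force between the fingers and nozzle above 0.5 N and z of nozzle_balance in the frame of cradle_seat between -0.01 and 0.01 m and x of nozzle_balance in the frame of cradle_seat between -0.02 and 0.02 m and y of nozzle_balance in the frame of cradle_seat between -0.015 and 0.015 m), for 0.05 s.
At the end, for the whole second after the job is handed in: The nozzle rests, released and still, in the cradle, head in the saddle and stem in the fork: its balance point within 20 mm along, 15 mm across and 6 mm in height of the seat point, its axis within 10 degrees of the cradle's (z of nozzle_balance in the frame of cradle_seat between -0.006 and 0.006 m and x of nozzle_balance in the frame of cradle_seat between -0.02 and 0.02 m and y of nozzle_balance in the frame of cradle_seat between -0.015 and 0.015 m and angle between the x axis of nozzle_balance and the x axis of cradle_seat, either way round below 0.175 rad and linear speed of nozzle below 0.02 m/s); the robot touches nothing.
It fails at once if the nozzle tips more than 15 degrees from level (angle between nozzle_balance's own x axis and vertical below 1.309 rad or angle between nozzle_balance's own x axis and vertical above 1.833 rad).
It fails at once if the plain tube is moved more than 30 mm (distance of tube_center from where it was at the start of the episode above 0.03 m).
It fails at once if the bottle is moved more than 30 mm (distance of bottle_center from where it was at the start of the episode above 0.03 m).
It also fails if it takes over 45 s, if anything falls off the work surface, if the arm or the gripper's body presses on something with over 40 N, if the wrist force passes 120 N, or if a joint passes its speed limit or range.

## Working session

There is one attempt and no reset: what is moved stays moved. The work goes in short steps, Python scripts to look and compute and a shell command to move; the robot and the scene stay as the last step left them, time stands still between calls to the robot, and variables do not carry over. Pictures are saved under pics/ and viewed, at most 10 in all, crops included, and the job is handed in when it is done.

```bash
ls; mkdir -p pics; python3 - <<'E'
from workcell import status, vision, arm
import cv2
s=status.sense();print(s['t'],s['tcp_pos'],s['tcp_rot'],s['finger_gap'],arm.tcp_to_grasp)
for n in("top","scene"):
    cv2.imwrite(f'pics/{n}0.png',vision.grab_frame(n)); print({k:v for k,v in vision.calibration(n).items()})
E
```

```text
pics
0.0 [ 0.14707082 -0.60692254  0.22593573] [[ 9.71882537e-01  2.35465699e-01 -4.89127620e-04]
 [ 2.35466177e-01 -9.71881366e-01  1.51297273e-03]
 [-1.19120840e-04 -1.58560478e-03 -9.99998736e-01]] 0.09208320295856269 0.0188
{'fx': 423.2680452415505, 'fy': 423.2680452415505, 'cx': 278.34453447839246, 'cy': 212.1931224900201, 'R': array([[-0.02625299, -0.99955016,  0.01449993],
       [-0.99630015,  0.02497472, -0.08223301],
       [ 0.08183389, -0.01660515, -0.99650764]]), 't': array([0.05872862, 0.55295105, 0.96813932])}
{'fx': 462.39203228565265, 'fy': 462.39203228565265, 'cx': 275.3048824391059, 'cy': 203.27873055119858, 'R': array([[ 0.25985266,  0.96564492,  0.00254567],
       [ 0.59513122, -0.15807117, -0.78792914],
       [-0.76045738,  0.20626049, -0.61576066]]), 't': array([-0.20369235, -0.27844633,  1.69328286])}
```

View pics/top0.png

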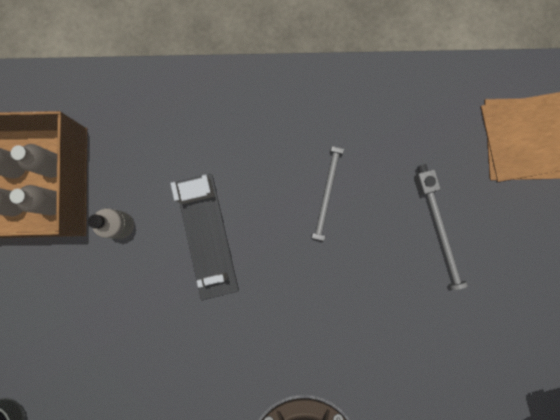

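View pics/scene0.png

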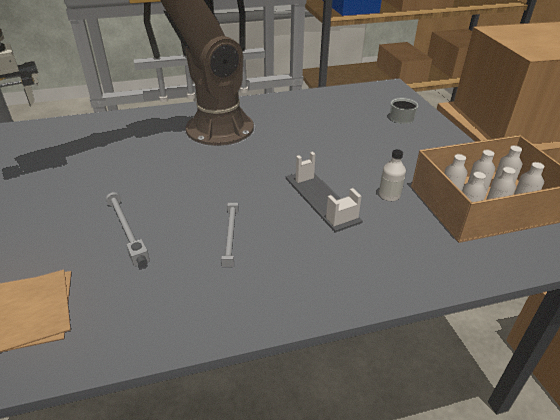

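The top view shows the nozzle's head at about (429,181) and its foot at (458,286). The cradle's saddle is at (193,189) and its fork at (212,281). The tube lies between them and the bottle is at (108,223). Next I'll zoom in on the nozzle and cradle.

```bash
cat > h.py <<'E'
import numpy as np
from workcell import status, vision, arm
def ray(c,uv):
    x,y=(uv[0]-c['cx'])/c['fx'],(uv[1]-c['cy'])/c['fy']
    R,t=np.array(c['R']),np.array(c['t'])
    return -R.T@t, R.T@np.array([x,y,1.])
def wray(c,uv):
    d=np.array([(uv[0]-c['cx']),(uv[1]-c['cy'])])/c['fx']; th=np.hypot(*d)
    R,t=np.array(c['R']),np.array(c['t'])
    return -R.T@t, R.T@np.append(d*np.sinc(th/np.pi),np.cos(th))
def onz(o,d,z): return o+d*(z-o[2])/d[2]
def proj(c,X):
    p=np.array(c['R'])@X+c['t']; return c['fx']*p[0]/p[2]+c['cx'],c['fy']*p[1]/p[2]+c['cy']
E
python3 - <<'E'
import cv2,numpy as np
from h import *
im=cv2.imread('pics/top0.png')
a=cv2.resize(im[155:305,405:475],None,fx=4,fy=4,interpolation=cv2.INTER_CUBIC)
b=cv2.resize(im[165:305,160:250],None,fx=4,fy=4,interpolation=cv2.INTER_CUBIC)
out=np.zeros((600,660,3),np.uint8); out[:,:280]=a[:600]; out[:560,290:650]=b
cv2.imwrite('pics/crop0.png',out)
g=im.max(2); c=vision.calibration('top')
m=(g>85).astype(np.uint8)
n,l,st,ce=cv2.connectedComponentsWithStats(m)
for i in range(1,n):
    if st[i,4]>25 and 60<st[i,1] and 150<st[i,0]<480: print(st[i],ce[i])
print('head',onz(*ray(c,(429,181)),.04),'foot',onz(*ray(c,(458,286)),.02),'saddle',onz(*ray(c,(193,189)),.06),'fork',onz(*ray(c,(212,281)),.072))
E
```

```text
[285 411  36   9  85] [300.87058824 414.49411765]
[332 414  12   6  57] [337.33333333 416.8245614 ]
[264 416  10   4  29] [268.75862069 417.82758621]
head [ 0.61677724 -0.30720869  0.04      ] foot [ 0.37175322 -0.36888535  0.02      ] saddle [0.60845241 0.23613275 0.06      ] fork [0.4028249 0.1944491 0.072    ]
```

View pics/crop0.png

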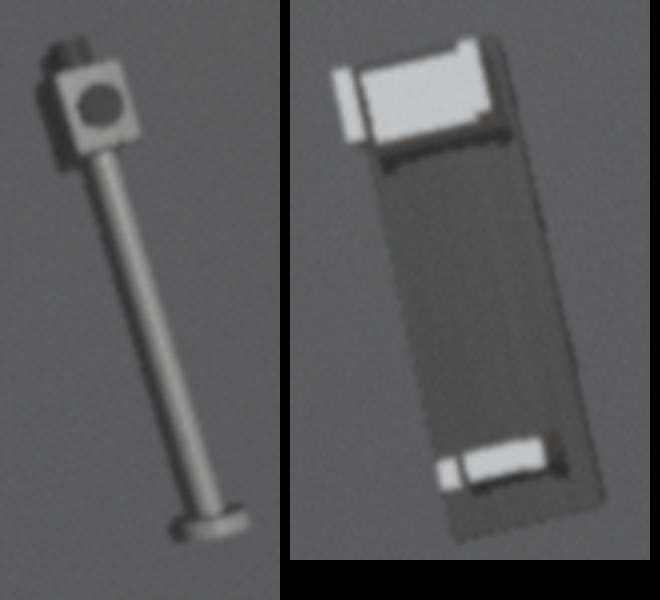

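The crop gives clear edges. On the nozzle I can use the head edges and stem midline, and on the cradle the outer cheek edges of the saddle and fork. I'll turn these into positions.

```bash
python3 - <<'E'
from h import *
c=vision.calibration('top')
A=lambda u,v:(405+u/4-.375,155+v/4-.375)
B=lambda u,v:(160+(u-290)/4-.375,165+v/4-.375)
f=lambda p,z:onz(*ray(c,p),z)
s1,s2=f(A(102,160),.02),f(A(206,510),.02); n=(s1-s2)/np.linalg.norm(s1-s2)
fi,hc,fo=f(A(108,149),.04),f(A(100,105),.04),f(A(88,66),.04)
for k,p in(('inner',fi),('hc',hc),('outer',fo)): print(k,p,'along',(p-s1)@n*1e3,'across',np.cross(n,p-s1)[2]*1e3)
ft=f(A(210,525),.02);print('foot along',(ft-s1)@n*1e3)
print('yaw',np.degrees(np.arctan2(n[1],n[0])),'head axis yaw',np.degrees(np.arctan2(*(fo-fi)[[1,0]])))
bal=s1+n*((hc-s1)@n-.071);print('balance',bal)
S=f(B(411.5,90),.085);F=f(B(493,464),.097);e=(S-F);e[2]=0;L=np.linalg.norm(e);e/=L
print('saddle',S,'fork',F,'dist(207)',L*1e3,'yaw',np.degrees(np.arctan2(e[1],e[0])))
print('seat',S-e*.071,F+e*.136)
for p,z in((B(338,105),.085),(B(485,75),.085),(B(439.5,475),.097),(B(547,453.5),.097)):print(f(p,z))
print('tube',f((337,150),.015),f((319,238),.015),'bottle cap',f((96,221),.15))
w=vision.calibration('wrist');print(w)
s=status.sense();R=s['tcp_rot'];print('tcp x yaw',np.degrees(np.arctan2(R[1,0],R[0,0])))
E
```

```text
inner [ 0.59119028 -0.31191069  0.04      ] along 4.790762313728436 across 2.717354714874883
hc [ 0.61703524 -0.30868521  0.04      ] along 30.6768831441128 across -0.15918449120511102
outer [ 0.64010208 -0.30294249  0.04      ] along 54.44682195975576 across 0.05882780265116343
foot along -221.07368706968356
yaw 13.454660717330404 head axis yaw 10.390038122480249
balance [ 0.54794685 -0.32505037  0.02      ]
saddle [0.60920045 0.23804607 0.085     ] fork [0.40558774 0.19433065 0.097     ] dist(207) 208.25266195318844 yaw 12.117386578930041
seat [0.53978236 0.22314208 0.085     ] [0.5385576  0.22287913 0.097     ]
[0.60188083 0.2782814  0.085     ]
[0.61654008 0.19770071 0.085     ]
[0.40057174 0.22279043 0.097     ]
[0.41034235 0.16555324 0.097     ]
tube [ 0.70054278 -0.09975505  0.015     ] [ 0.49168094 -0.04948324  0.015     ] bottle cap [0.5351746  0.41561603 0.15      ]
{'fx': 325.19226210127806, 'fy': 325.19226210127806, 'cx': 280.17475106419084, 'cy': 208.7925891180687, 'R': array([[ 0.23620385, -0.97170153, -0.00196968],
       [-0.92974948, -0.22659429,  0.29020842],
       [-0.28244228, -0.06671704, -0.95696144]]), 't': array([-0.62397746, -0.03743562,  0.39128856])}
tcp x yaw 13.61983707629732
```

Tool yaw 13.6° already matches the nozzle's 13.5°, and the sizes check out: saddle to fork 208 mm against 207, foot at 221 mm. I'll go above the balance point.

```bash
python3 -m jog '[[0.015,-0.006,0,0],[0.045,-0.018,0,0],[0.083,-0.033,0,0],[0.121,-0.048,0,0],[0.159,-0.063,0,0],[0.197,-0.078,0,0],[0.235,-0.093,0.005,0],[0.273,-0.108,0.01,0],[0.311,-0.123,0.015,0],[0.349,-0.138,0.02,0],[0.387,-0.153,0.025,0],[0.42,-0.166,0.03,0],[0.443,-0.175,0.03,0],[0.453,-0.179,0.03,0],[0.456,-0.18,0.03,0],[0.456,-0.18,0.03,0],[0.456,-0.18,0.03,0]]' 0.09 5
python3 - <<'E'
from h import *
import cv2
s=status.sense();c=vision.calibration('wrist');im=vision.grab_frame('wrist')
print(s['t'],s['tcp_pos'],s['tcp_rot'],s['ft_force'],c)
cv2.imwrite('pics/w1.png',im)
import pickle;pickle.dump((s,c),open('w1.pkl','wb'))
E
```

```text
t: 1.52
tcp_pos: [0.5465, -0.3269, 0.1967]
tcp_rot: [[0.972, 0.233, -0.001], [0.233, -0.972, -0.001], [-0.001, 0.001, -1.0]]
ft_force: [0.2, -1.2, 0.3]
finger_gap: 0.0898
grasp_force: 0.0
1.5167 [ 0.54647627 -0.32685113  0.19667884] [[ 9.72384012e-01  2.33384303e-01 -1.04901833e-03]
 [ 2.33383341e-01 -9.72384332e-01 -9.62785513e-04]
 [-1.24474802e-03  6.91373837e-04 -9.99998986e-01]] [ 0.24921268 -1.17594939  0.25833251] {'fx': 325.19226210127806, 'fy': 325.19226210127806, 'cx': 280.17475106419084, 'cy': 208.7925891180687, 'R': array([[ 2.34112387e-01, -9.72209535e-01,  1.01784547e-04],
       [-9.30051347e-01, -2.23930009e-01,  2.91307127e-01],
       [-2.83188774e-01, -6.82932716e-02, -9.56629577e-01]]), 't': array([-0.44561046,  0.40672228,  0.49450511])}
```

View pics/w1.png

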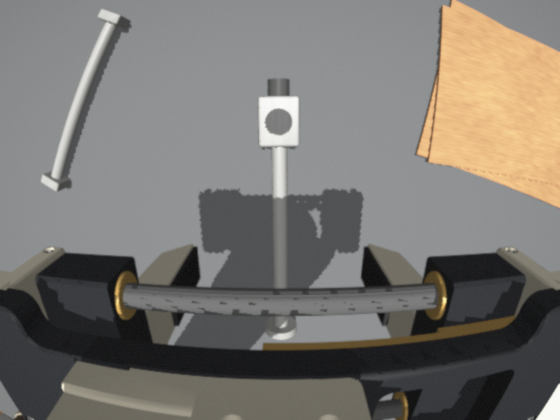

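The wrist view shows the head's top face spanning (260..299, 97..146), with its inner edge at (280,146). The stem runs straight down column 280 between the fingers. I'll measure the correction.

```bash
python3 - <<'E'
from h import *
import pickle,cv2
s,c=pickle.load(open('w1.pkl','rb'));im=cv2.imread('pics/w1.png').max(2).astype(int)
print(im[85:156,270],'\n',im[165,262:298],im[270,262:298])
f=lambda u,v,z:onz(*wray(c,(u,v)),z)
R=s['tcp_rot'];p=s['tcp_pos']
for k,a in(('inner',(280,146.3,.04)),('outer',(279.5,97,.04)),('hc',(278.5,121.5,.04)),('L',(260,121,.04)),('R',(299,121,.04)),('stem1',(280,165,.02)),('stem2',(281,270,.02))):
    X=f(*a);print(k,X,'tool mm',(R.T@(X-p))[:2]*1e3)
E
```

```text
[ 86  85  86  87  85  83  86  85  85  85 109 169 220 240 247 248 248 248
 248 248 247 247 247 246 244 229 186 145 129 127 127 126 127 128 128 126
 125 126 125 125 124 125 125 124 125 124 129 151 203 236 240 240 239 238
 239 238 237 236 235 227 199 151 107 102 129 141 143 144 143 143 140] 
 [149 151 150 150 149 150 149 151 149 147 151 172 191 202 215 224 230 231
 227 222 215 204 188 167 145 136 146 149 149 149 151 150 149 150 150 150] [ 82  86  83  83  86  84  84  83  84  85  83  86 100 108 115 121 124 127
 127 126 123 121 117 112  97  88  84  83  83  85  83  85  84  84  83  84]
inner [ 0.59085397 -0.31588995  0.04      ] tool mm [45.90535505 -0.40973997]
outer [ 0.63724039 -0.30423456  0.04      ] tool mm [93.73093539 -0.91739663]
hc [ 0.61395765 -0.30885294  0.04      ] tool mm [70.01331865 -1.86038684]
L [ 0.61038585 -0.29149567  0.04      ] tool mm [ 70.59106208 -19.57192396]
R [ 0.61911181 -0.32779231  0.04      ] tool mm [70.60501543 17.75886028]
stem1 [ 0.56978961 -0.32095139  0.02      ] tool mm [24.26634431 -0.41799768]
stem2 [ 0.45191864 -0.35050294  0.02      ] tool mm [-97.24633928   0.80823703]
```

The balance point is within 1 mm of the tool axis and the yaw matches, so I'll descend and grip.

```bash
python3 -m jog '[[0,0,0.01,0],[0,0,0.035,0],[0,0,0.07,0],[0,0,0.105,0],[0,0,0.14,0],[0,0,0.163,0],[0,0,0.177,0],[0,0,0.184,0],[0,0,0.187,0],[0,0,0.187,0],[0,0,0.187,0]]' 0.09
python3 -m jog '[[0,0,0,0],[0,0,0,0],[0,0,0,0],[0,0,0,0],[0,0,0,0],[0,0,0,0],[0,0,0,0],[0,0,0,0],[0,0,0,0],[0,0,0,0]]' 0 45
```

```text
t: 2.48
tcp_pos: [0.5484, -0.3258, 0.0107]
tcp_rot: [[0.972, 0.235, 0.001], [0.235, -0.972, -0.001], [0.001, 0.001, -1.0]]
ft_force: [0.7, 0.7, 0.3]
finger_gap: 0.0901
grasp_force: 0.0
t: 3.32
tcp_pos: [0.548, -0.3251, 0.0097]
tcp_rot: [[0.972, 0.236, -0.0], [0.236, -0.972, -0.0], [-0.0, 0.0, -1.0]]
ft_force: [0.5, 0.2, -0.7]
finger_gap: 0.028
grasp_force: 0.0
```

```bash
python3 -m jog '[[0,0,0,0],[0,0,0,0],[0,0,0,0],[0,0,0,0],[0,0,0,0],[0,0,0,0]]' 0 45
python3 -m jog '[[0,0,-0.003,0],[0,0,-0.008,0],[0,0,-0.014,0],[0,0,-0.018,0],[0,0,-0.02,0],[0,0,-0.02,0]]'
python3 - <<'E'
from h import *
import cv2
im=vision.grab_frame('scene');cv2.imwrite('pics/s2.png',cv2.resize(im[150:290,50:250],None,fx=4,fy=4,interpolation=cv2.INTER_CUBIC))
s=status.sense();print(s['ft_force'],s['ft_torque'],s['finger_gap'],s['grasp_force'])
E
```

```text
t: 3.82
tcp_pos: [0.548, -0.3252, 0.0097]
tcp_rot: [[0.972, 0.235, 0.0], [0.235, -0.972, -0.0], [-0.0, 0.0, -1.0]]
ft_force: [0.8, -0.0, -0.3]
finger_gap: 0.0148
grasp_force: 45.0
t: 4.32
tcp_pos: [0.5484, -0.3253, 0.0306]
tcp_rot: [[0.972, 0.236, 0.001], [0.236, -0.972, -0.001], [0.001, 0.001, -1.0]]
ft_force: [-0.0, 0.6, -5.0]
finger_gap: 0.0149
grasp_force: 45.0
[ 0.12302644 -0.52025971 -5.54825781] [0.02414413 0.02443857 0.03280922] 0.014533112640606801 44.99308526515961
```

View pics/s2.png

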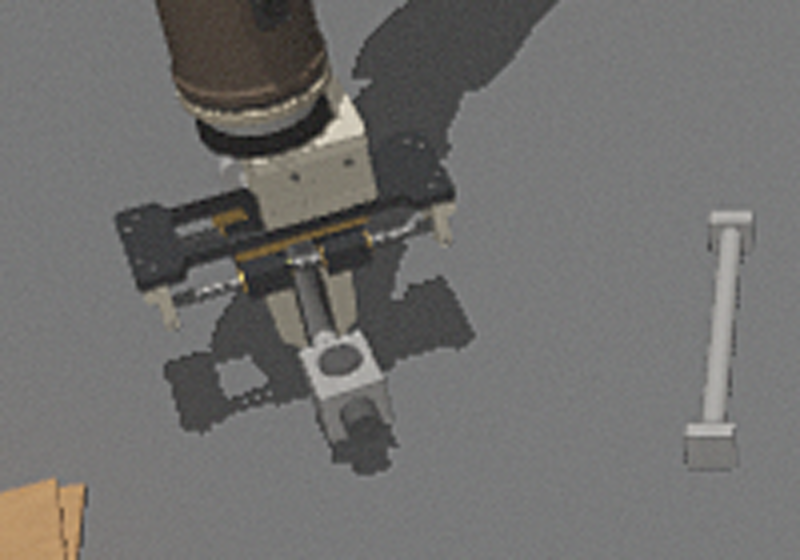

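The nozzle hangs level, about 5.5 N with little moment; the foot is hidden but the head is off the bench. I'll lift on to carrying height and pause there.

```bash
python3 -m jog '[[0,0,-0.005,0],[0,0,-0.015,0],[0,0,-0.03,0],[0,0,-0.047,0],[0,0,-0.065,0],[0,0,-0.083,0],[0,0,-0.1,0],[0,0,-0.112,0],[0,0,-0.118,0],[0,0,-0.12,0],[0,0,-0.12,0],[0,0,-0.12,0],[0,0,-0.12,0]]'
python3 - <<'E'
from h import *
import cv2,pickle
s=status.sense();c=vision.calibration('wrist');im=vision.grab_frame('wrist');cv2.imwrite('pics/w3.png',im);pickle.dump((s,c),open('w3.pkl','wb'))
print(s['ft_force'],s['ft_torque'],s['finger_gap'],s['grasp_force'])
E
```

```text
t: 5.45
tcp_pos: [0.5473, -0.3248, 0.1485]
tcp_rot: [[0.972, 0.235, -0.002], [0.235, -0.972, 0.001], [-0.002, -0.001, -1.0]]
ft_force: [0.3, -0.2, -5.3]
finger_gap: 0.0146
grasp_force: 45.0
[ 0.27829168 -0.18071119 -5.30802095] [ 0.02020254 -0.02114847  0.03626574] 0.014616064425371014 44.99312460422516
```

View pics/w3.png

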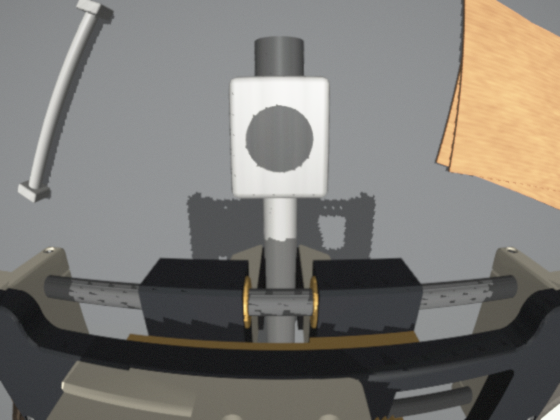

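The gripped head spans (231..328, 78..196) and is square to the tool. I'll work out the balance point's offset in the tool frame, check the head size for level, and plan the carry.

```bash
python3 - <<'E'
from h import *
import pickle
s,c=pickle.load(open('w3.pkl','rb'));R=s['tcp_rot'];p=s['tcp_pos']
z=p[2]+.0303
for a in((280,196),(280,78),(280,139),(231,137),(328,137)):
    X=onz(*wray(c,a),z);print(a,(R.T@(X-p))*1e3)
seat=np.array([.539,.223,.08])
d=R.T@(seat-p);print('delta tool',d)
s=status.sense();print(s['joint_positions'],s['tcp_pos'])
E
```

```text
(280, 196) [ 44.91860989  -0.213615   -30.37047474]
(280, 78) [ 92.02620005  -0.2476592  -30.44455977]
(280, 139) [ 68.00757614  -0.22954048 -30.4067872 ]
(231, 137) [ 68.99525914 -19.50909143 -30.38390905]
(328, 137) [ 69.01913594  18.6362858  -30.43228704]
delta tool [ 0.1210062  -0.53427759  0.0690359 ]
[ 29.86744803  30.20182802  -5.9484482   93.175706     3.56610765
  56.91851132 -53.60716269] [ 0.54740358 -0.32480767  0.14860398]
```

The head measures 47 × 38 mm and is level, with the balance point about 2 mm behind the tool centre. I'll carry it over the cradle.

```bash
python3 -m jog '[[0.001,-0.006,0,0],[0.0045,-0.0195,0,0],[0.01,-0.043,0,0],[0.017,-0.074,0,0],[0.025,-0.107,0,0],[0.0325,-0.141,0,0],[0.0405,-0.1755,0,0.004],[0.0485,-0.2095,0,0.008],[0.056,-0.2435,0,0.012],[0.064,-0.2775,0,0.016],[0.072,-0.312,0,0.02],[0.0795,-0.346,0,0.024],[0.0875,-0.38,0,0.024],[0.0955,-0.414,0,0.024],[0.103,-0.4465,0,0.024],[0.1095,-0.4755,0,0.024],[0.115,-0.5,0,0.024],[0.1195,-0.5185,0,0.024],[0.122,-0.529,0,0.024],[0.123,-0.534,0,0.024]]'
python3 -m jog '[[0,0,0,0],[0,0,0,0],[0,0,0,0],[0,0,0,0]]'
python3 - <<'E'
from h import *
import cv2,pickle
s=status.sense();c=vision.calibration('wrist');im=vision.grab_frame('wrist');t=vision.grab_frame('top')
a=im[:420];b=cv2.resize(t[160:300,160:240],None,fx=3,fy=3,interpolation=cv2.INTER_CUBIC)
cv2.imwrite('pics/w4.png',np.hstack([a,b[:,:240]]));pickle.dump((s,c),open('w4.pkl','wb'))
print(s['tcp_pos'],s['ft_force'],s['ft_torque'],s['finger_gap'],s['grasp_force'])
E
```

```text
t: 7.17
tcp_pos: [0.5406, 0.2257, 0.1497]
tcp_rot: [[0.977, 0.216, -0.0], [0.216, -0.977, 0.001], [-0.0, -0.001, -1.0]]
ft_force: [-0.3, 0.5, -4.2]
finger_gap: 0.0148
grasp_force: 45.0
t: 7.5
tcp_pos: [0.5421, 0.2211, 0.1497]
tcp_rot: [[0.978, 0.21, -0.0], [0.21, -0.978, -0.001], [-0.0, 0.001, -1.0]]
ft_force: [0.3, -0.1, -5.5]
finger_gap: 0.0145
grasp_force: 45.0
[0.54208917 0.22108084 0.14967756] [ 0.32499716 -0.13078756 -5.47733179] [ 0.0050979   0.00340883 -0.01323907] 0.014512895877107282 44.9920928478241
```

View pics/w4.png

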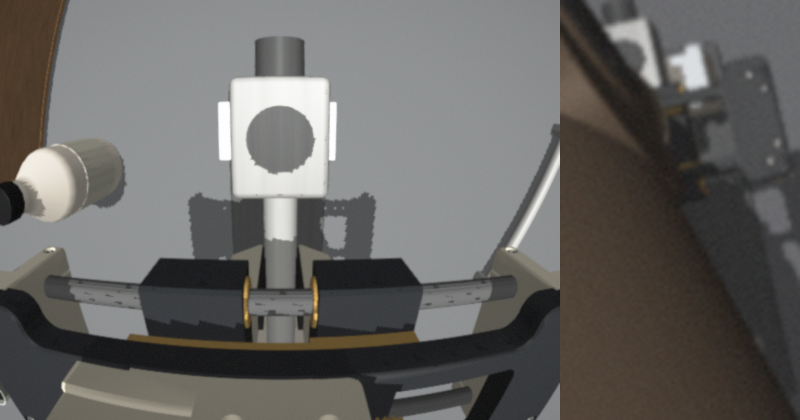

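Looking down from the wrist, the saddle's cheek tops show evenly on both sides of the head, with outer edges at columns 218 and 337 and rows 102–160. I'll work out the remaining correction from them.

```bash
python3 - <<'E'
from h import *
import pickle
s,c=pickle.load(open('w4.pkl','rb'));R=s['tcp_rot'];p=s['tcp_pos']
for a in((218,131),(337,131),(278,102),(278,160.5)):
    X=onz(*wray(c,a),.085);print(a,X,(R.T@(X-p))[:2]*1e3)
X=onz(*wray(c,(280,139)),p[2]+.0303);print('head',X,(R.T@(X-p))[:2]*1e3)
print('yaw',np.degrees(np.arctan2(R[1,0],R[0,0])), R.T@(np.array([.539,.223,.08])-p))
E
```

```text
(218, 131) [0.59810885 0.27693881 0.085     ] [ 66.50807819 -42.91156484]
(337, 131) [0.61521196 0.19701618 0.085     ] [66.45640326 38.82053164]
(278, 102) [0.62559482 0.24063586 0.085     ] [85.76276015 -1.64851245]
(278, 160.5) [0.58618721 0.23218435 0.085     ] [45.45906588 -1.65597139]
head [0.60850308 0.23555664 0.17997756] [67.9668593  -0.18895978]
yaw 12.115101518498628 [-0.00260378 -0.0025839   0.06967591]
```

The correction is −3 mm in x and −2 mm in y, and the yaw already matches at 12.1°. I'll lower it gently.

```bash
python3 -m jog '[[-0.001,-0.001,0.002,0],[-0.003,-0.002,0.008,0],[-0.003,-0.002,0.018,0],[-0.003,-0.002,0.03,0],[-0.003,-0.002,0.042,0],[-0.003,-0.002,0.053,0],[-0.003,-0.002,0.062,0],[-0.003,-0.002,0.069,0],[-0.003,-0.002,0.073,0],[-0.003,-0.002,0.075,0],[-0.003,-0.002,0.076,0],[-0.003,-0.002,0.077,0],[-0.003,-0.002,0.077,0],[-0.003,-0.002,0.077,0],[-0.003,-0.002,0.077,0]]'
python3 - <<'E'
from h import *
import cv2
cv2.imwrite('pics/s5.png',cv2.resize(vision.grab_frame('scene')[110:250,240:440],None,fx=4,fy=4,interpolation=cv2.INTER_CUBIC))
E
```

```text
t: 8.85
tcp_pos: [0.5387, 0.2243, 0.0731]
tcp_rot: [[0.977, 0.212, 0.001], [0.212, -0.977, 0.0], [0.001, -0.0, -1.0]]
ft_force: [-0.5, 0.0, -5.0]
finger_gap: 0.0149
grasp_force: 45.0
```

View pics/s5.png

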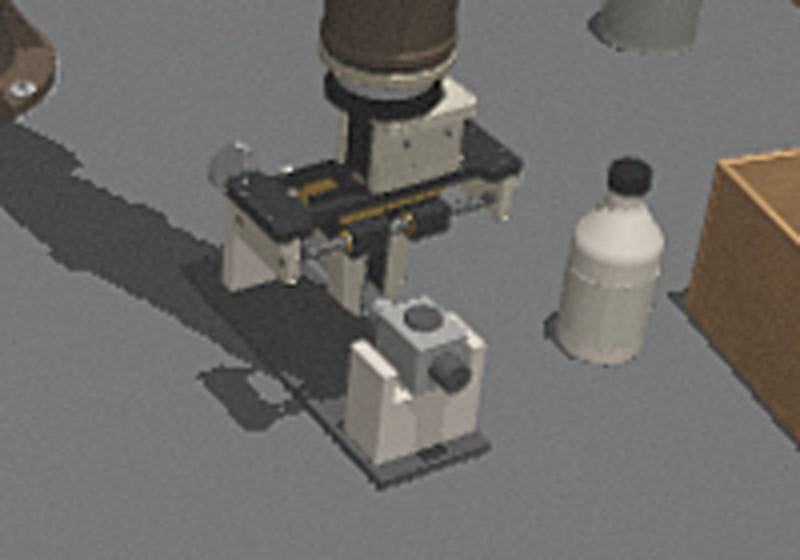

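The head sits between the saddle cheeks and the stem points at the fork. It is still carried, at about 5 N, so I'll lower the last few millimetres.

```bash
python3 -m jog '[[0,0,0.001,0],[0,0,0.002,0],[0,0,0.003,0],[0,0,0.003,0],[0,0,0.003,0],[0,0,0.003,0]]'
```

```text
t: 9.4
tcp_pos: [0.5384, 0.2241, 0.0697]
tcp_rot: [[0.977, 0.212, -0.0], [0.212, -0.977, -0.0], [-0.0, 0.0, -1.0]]
ft_force: [0.3, -1.0, -4.6]
finger_gap: 0.0146
grasp_force: 45.0
```

```bash
python3 -m jog '[[0,0,0.0005,0],[0,0,0.001,0],[0,0,0.0015,0],[0,0,0.0015,0],[0,0,0.0015,0],[0,0,0.0015,0]]'
```

```text
t: 9.9
tcp_pos: [0.5385, 0.2241, 0.0696]
tcp_rot: [[0.977, 0.212, 0.001], [0.212, -0.977, -0.0], [0.001, 0.0, -1.0]]
ft_force: [-4.9, -2.5, 11.5]
finger_gap: 0.0149
grasp_force: 45.0
```

It has bottomed out, with +11.5 N up. I'll ease off slightly and open.

```bash
python3 -m jog '[[0,0,-0.001,0],[0,0,-0.001,0],[0,0,-0.001,0],[0,0,-0.001,0]]'
python3 -m jog '[[0,0,0,0],[0,0,0,0],[0,0,0,0],[0,0,0,0],[0,0,0,0],[0,0,0,0],[0,0,0,0],[0,0,0,0],[0,0,0,0],[0,0,0,0]]' 0.06 10
```

```text
t: 10.23
tcp_pos: [0.5386, 0.2242, 0.0696]
tcp_rot: [[0.977, 0.212, 0.0], [0.212, -0.977, 0.0], [0.0, -0.0, -1.0]]
ft_force: [-3.0, -2.2, 6.0]
finger_gap: 0.0146
grasp_force: 45.0
t: 11.07
tcp_pos: [0.5384, 0.2242, 0.0692]
tcp_rot: [[0.977, 0.212, -0.0], [0.212, -0.977, -0.0], [-0.0, 0.0, -1.0]]
ft_force: [0.5, -0.5, 0.6]
finger_gap: 0.0599
grasp_force: 0.0
```

Released with no external force left. I'll retreat straight up, then look.

```bash
python3 -m jog '[[0,0,-0.005,0],[0,0,-0.015,0],[0,0,-0.03,0],[0,0,-0.055,0],[0,0,-0.08,0],[0,0,-0.105,0],[0,0,-0.13,0],[0,0,-0.15,0],[0,0,-0.158,0],[0,0,-0.16,0],[0,0,-0.16,0],[0,0,-0.16,0]]'
python3 - <<'E'
from h import *
import cv2,pickle
s=status.sense();c=vision.calibration('wrist');im=vision.grab_frame('wrist')
t=vision.grab_frame('scene')
b=cv2.resize(t[140:240,270:350],None,fx=3,fy=3,interpolation=cv2.INTER_CUBIC)
o=np.zeros((420,800,3),np.uint8);o[:,:560]=im;o[:300,560:]=b
cv2.imwrite('pics/w6.png',o);pickle.dump((s,c),open('w6.pkl','wb'))
E
```

```text
t: 12.07
tcp_pos: [0.5378, 0.2238, 0.2281]
tcp_rot: [[0.977, 0.212, -0.002], [0.212, -0.977, -0.001], [-0.002, 0.001, -1.0]]
ft_force: [-0.2, -0.1, 0.2]
finger_gap: 0.0597
grasp_force: 0.0
```

View pics/w6.png

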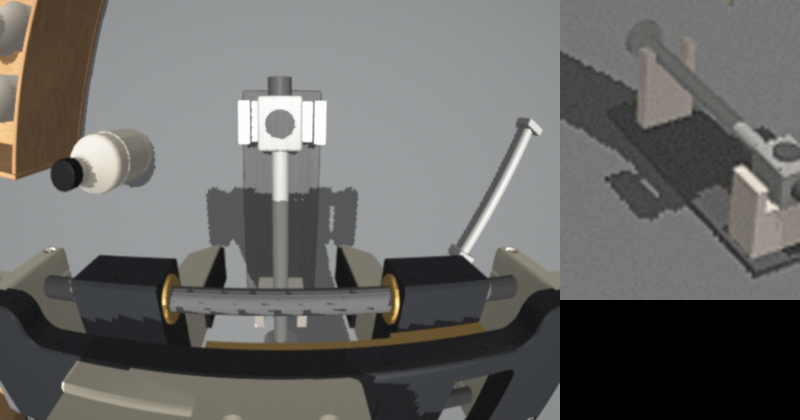

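The head is centred between the saddle cheeks, with the head at (280,123) and cheeks at 238–326. The stem lies in the fork, the tube and bottle are undisturbed, and the gripper is clear. I'll hand it in.

```bash
python3 -c "
from workcell import arm
print(arm.job_done())"
```

```text
the job is handed in; nothing more can be done
None
```

I picked the nozzle up within about 2 mm of its balance point, carried it level to the cradle and let go; the last pictures show the head in the saddle, the stem in the fork, and the tube and bottle undisturbed. The job is handed in at about 12 s, with no verdict shown.

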